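Let the pressure off the cheese press

ROBOT

A 6-joint arm with a two-finger parallel gripper is mounted at the origin on a cart in front of the work surface, level with it; the furniture and walls round the work are solid. World frame = base frame: x ahead of the robot, y to its left, z up, the work surface at z = 0. Lengths are in m, angles in degrees, forces in N, time in s.
With the tool pointing down it reaches from about 0.375 to 0.9 m from the base axis. Payload 3.1 kg.
Tool frame: the origin (TCP) lies at the very end of the fingers, on their centre line; the grasp point (between the pads) lies 19 mm behind it; z points along the fingers, y is the line along which they close (so a half turn about z gives the same grasp; the last joint's range is limited). The gripper opens to 87 mm and grips with 3 to 60 N. Pads are 19 mm wide; open, the fingers measure 117 mm over their backs; the gripper's body (75 mm by 190 mm) begins 51 mm behind the grasp point.
Start: joints at [-76.117, 30.224, 82.088, -0, 67.689, -10.227], TCP at [0.255, -0.57, 0.223] pointing down, gripper open.
Joint ranges: [-176.69, 176.69], [-43.24, 126.21], [12.49, 139.97], [-82, 262], [0, 151.66], [-163.58, 163.58]. Speed limits (degrees/s): [159.86, 159.86, 180, 180, 180, 180].

INTERFACE

Orientations are given as a 3x3 rotation matrix whose columns are the frame's x, y, z axes.
In Python, from rig import * gives the robot as it stands.
- The arm moves only by the tool jog_arm, never from a script. Its arguments are lists of equal length, an entry for each row: "delta_pos": the shift along the world's x, y, z in cm, a list of three; "turn": the turn about the world's z in degrees; "grip": the closure, from 0 (fully open) to 1 (shut). In form: {"delta_pos": [[x, y, z], ...], "turn": [turn, ...], "grip": [grip, ...]}. A call has 1 to 12 rows; each row is the pose to reach, as a shift and turn from the pose commanded when the call began; what a row does not reach only later rows make up. A row lasts 1/8 s, in which the tool goes at most 62.5 mm and 10.7 degrees, less where a joint would pass 70% of its speed; a pose out of reach is approached as far as the arm can. A call with a gripper value outside its range is refused whole. The fingers move at their own pace and stop on an object; the grip force is fixed at half the most. Time passes only in rows, so rows that repeat a pose let the fingers close. It gives the time, the measured TCP pose, the force, the opening and the grip force at its end, in the units of the state.
- read_state(): the state, without advancing time (a new reading comes with each control period).
- capture(name): name is "scene" or "top" or "wrist"; returns a dict with "color" (480x640x3 uint8, blue, green, red), "fovy" (degrees; the focal length in pixels is half the picture's height over the tangent of half this angle, whatever the lens; pixels are square), "cx", "cy" (the principal point, pixels), "camera_from_world" (4x4, takes a point from world to camera coordinates). Camera axes: x right, y up, looking along -z (the intrinsics and any distortion apply to the point x, -y, -z); pixel columns grow to the right and rows downward; lengths in m; the calibration is good to about 2 mm. A picture is of the moment at which its call begins. There is no depth.
- hand_in(): hands the job in; it is judged then, once.
The state is a dict: "time_s": time; "joint_positions": joint angles; "qvel": joint speeds; "tau": joint torques, N m; "position": TCP position; "tcp_rot": TCP orientation; "force": force on the tool from outside, world axes, zero at the start; "moment": the same for the moment, N m; "opening": opening from 0.0 (shut) to 1.0 (fully open); "grasp_force": force on a finger pad.
Only numpy, scipy, OpenCV 4.12 (cv2) and the standard library are available. Lean on these libraries where they do the work, as an engineer would, in place of code of your own. Each camera call takes 0.05 s, during which the arm holds its last target. There are 200 camera calls.

TASK

The cheese has been pressed long enough: flip the red thumb lever of the press over to release, wind the crank on just far enough for the jammed pawl to spring clear of the ratchet wheel, then keep hold of the crank knob and ease it slowly back, never letting it run, until the spring barrel comes up gently against its brass stop. Leave the lever at release, don't press the cheese much harder on the way, don't ram the stop, and leave the other things where they are.

Things in the scene. Friction and masses are not known exactly. Their poses are not given: they have to be found in the camera images.
- press: Grey bench cheese press, 160 (x) x 210 (y) mm, 250 high, fixed on the cooker top. Origin: centre of its underside; x away from the worker, y to his left, z up. Rack and plunger at x = y = 0; head z 184 to 236, front at x -23. Crank shaft along x at y 13, z 210 mm; on it a 12-tooth ratchet wheel 84 mm across (x -30 to -40 mm), then the crank arm (x -54 to -65). Rack top below z 300.
- crank (a joint): Crank shaft, rad. Starts at about 0.02, held there by the pawl. Grows as it is eased back (anticlockwise from the front, plunger up 13 mm per rad) to the stop, 2.0 to 2.6; falls when wound on. The spring drives it back with 4 to 11 N at the knob, fading until the plunger leaves the follower; then only 1.6 N of friction, so it stays put. Let go under load with the pawl off, it whips back.
- knob: Black round crank knob, 25 mm thick, 74 mm long along the press's x (-66 to -140 mm), level, spinning freely on its pin. Origin: in the middle of its thick part, in the press frame at x -118, y 13 + 75 cos(a), z 210 + 75 sin(a) mm, a = 3.491 - crank: right of the shaft at the start, at the upper left when home. It can be pinched from above, across y, all the way round.
- pawl_lever (a joint): Thumb lever on the pawl's pin (y 61, z 258 mm in the press frame, above the wheel's left half), rad: 0 = pawl sprung on to the wheel, 0.7 = its stop at release, tab moved to the left. About 2 to 4 N at the tab moves it; it stays where it is left, but may sit back to 0.68.
- lever_tab: Red tab of the thumb lever, a level round bar 13 mm thick, 26 mm long along the press's x. Origin: its centre, in the press frame at x -53, y 61 - 50 sin(0.3 - pawl_lever), z 258 + 50 cos(0.3 - pawl_lever) mm; 306 mm high at the start, both sides free.
- pawl_nose (a point): Nose of the dark steel pawl, joined to the thumb lever by a spring; in the press frame at z about 243 mm in the teeth and 266 mm when clear. With the lever at release it still stays jammed in the undercut tooth while the load bears on it; winding the crank on by some 0.08 to 0.15 rad lets it spring up, and it then stays clear.
- plunger: Steel plunger, a disc 60 mm across under the spring barrel that presses on the follower; origin at the centre of its underside. It presses with 30 to 55 N at the start, and 32 N more per rad wound on.
- follower: Pale wooden disc, 73 mm across, that closes the white mould under the plunger; origin at the centre of its top face, 85 to 94 mm above the cooker top.
- rack: Steel rack that the crank drives straight up and down, with the dark spring barrel (30 mm thick, 30 mm long) at its lower end; origin at the centre of the barrel's underside, the barrel's flat top is 30 mm above it. A push of 1 N at the knob is 5.8 N at the rack.
- barrel_top (a point): Centre of the barrel's flat top, which comes up against the brass stop bush; 150 mm above the cooker top at crank 0, 13 mm higher per rad.
- stop_bush: Brass bush, 27 mm across, screwed up into the underside of the head round the rack; origin at the centre of its underside, 176 to 184 mm above the cooker top as it happens to be set. It stops the barrel, and a small part of a turn of the crank past the touch already presses hard: feel for it.
- spoon: Steel table spoon, 188 mm long, lying on the cooker in front of the press; origin under its centre.
- honey: Honey jar with a red lid, 70 mm across, 103 mm high, on the cooker's front right; origin under its centre. (The painted dish beside it does not move.)
- milk: Blue and white milk carton, 67 x 100 x 182 mm, on the worktop to the right; origin under its centre.
- lemon_a: Lemon, 78 mm, on the worktop to the right; origin under its centre.
- lemon_b: Lemon, 76 mm, on the worktop to the right; origin under its centre.

How it is judged:
By the outcome, as a careful person would: the job done as asked, in the order asked, and still so for the second after the job is handed in, with the robot touching nothing.
It also fails if it takes over 64 s, if anything falls off the work surface, if the arm or the gripper's body presses on something with over 40 N, if the wrist force passes 120 N, or if a joint passes its speed limit or range.

## Working session

There is one attempt and no reset: what is moved stays moved. The work goes in short steps, Python scripts to look and compute and a tool call to move; the robot and the scene stay as the last step left them, time stands still between calls to the robot, and variables do not carry over. Pictures are saved under pics/ and viewed, at most 10 in all, crops included, and the job is handed in when it is done.

Besides the shell and the picture viewer there is one more tool, called after ">>>" by a JSON object that holds its "api" and its "payload", one argument or row to a line. jog_arm: Moves the arm, as the interface text tells. Its arguments: {"type":"object","properties":{"delta_pos":{"type":"array"},"turn":{"type":"array"},"grip":{"type":"array"}},"required":["delta_pos","turn","grip"]}

```bash
mkdir -p pics; ls; cat > h.py <<'E'
from rig import *
import numpy as np, cv2
def snap(n,out,crop=None,scale=1):
    c=capture(n); im=c["color"]
    if crop: x0,y0,x1,y1=crop; im=im[y0:y1,x0:x1]
    if scale!=1: im=cv2.resize(im,None,fx=scale,fy=scale,interpolation=cv2.INTER_CUBIC)
    cv2.imwrite("pics/"+out,im); return c
def proj(c,P):
    P=np.atleast_2d(P); M=np.array(c["camera_from_world"]); q=P@M[:3,:3].T+M[:3,3]
    f=240/np.tan(np.radians(c["fovy"]/2))
    return np.c_[c["cx"]+f*q[:,0]/-q[:,2], c["cy"]-f*q[:,1]/-q[:,2]]
E
python3 - <<'E'
from h import *
for n in("scene","top"):
    c=snap(n,n+"0.png"); print(n,{k:v for k,v in c.items() if k!="color"})
s=read_state(); print(s)
E
```

```text
pics
scene {'fovy': 55.56220378018134, 'cx': 313.38977946982794, 'cy': 239.2432610709016, 'camera_from_world': array([[-0.89803696, -0.43957156, -0.01750609,  0.35334339],
       [ 0.18496538, -0.41338813,  0.89157056, -0.35290254],
       [-0.39914587,  0.7974253 ,  0.45254334, -0.67982561],
       [ 0.        ,  0.        ,  0.        ,  1.        ]])}
top {'fovy': 52.10154112883038, 'cx': 325.8192509066311, 'cy': 244.3725422988079, 'camera_from_world': array([[-0.00427592, -0.99991005,  0.01271261, -0.2403968 ],
       [ 0.99800592, -0.0034665 ,  0.06302508, -0.49904106],
       [-0.06297534,  0.01295675,  0.99793097, -1.13434859],
       [ 0.        ,  0.        ,  0.        ,  1.        ]])}
{'time_s': 0.1, 'joint_positions': array([-7.61165940e+01,  3.02744716e+01,  8.21496184e+01, -1.42369041e-03,
        6.76891971e+01, -1.02279851e+01]), 'qvel': array([ 0.05048688, -0.06168788,  0.04414164, -0.04973071,  0.0567821 ,
        0.03006815]), 'tau': array([-2.79398328e-04, -4.40985382e+01, -1.77150643e+01,  6.35057688e-02,
        5.33761270e-02, -3.90886009e-05]), 'position': array([ 0.25517127, -0.56980827,  0.22165738]), 'tcp_rot': array([[ 9.12749197e-01,  4.08520081e-01, -4.96746790e-04],
       [ 4.08520251e-01, -9.12747250e-01,  1.91395237e-03],
       [ 3.28483712e-04, -1.94988962e-03, -9.99998045e-01]]), 'force': array([ 0.47015561, -0.46244954, -0.6150861 ]), 'moment': array([ 0.03038217,  0.02158276, -0.01446181]), 'grasp_force': 0.0, 'opening': 1.0012776380023256}
```

View pics/scene0.png

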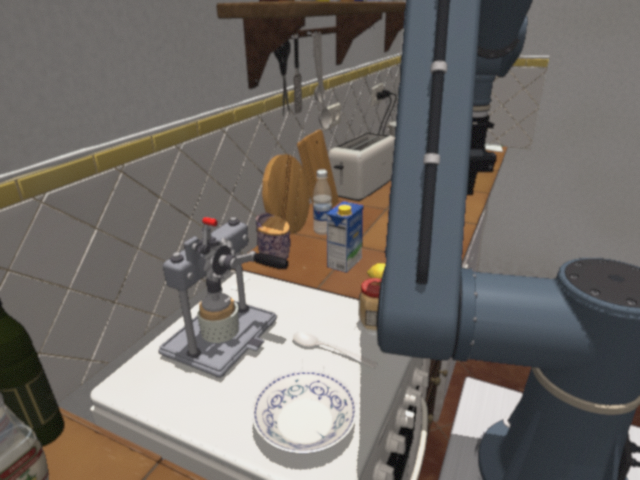

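View pics/top0.png

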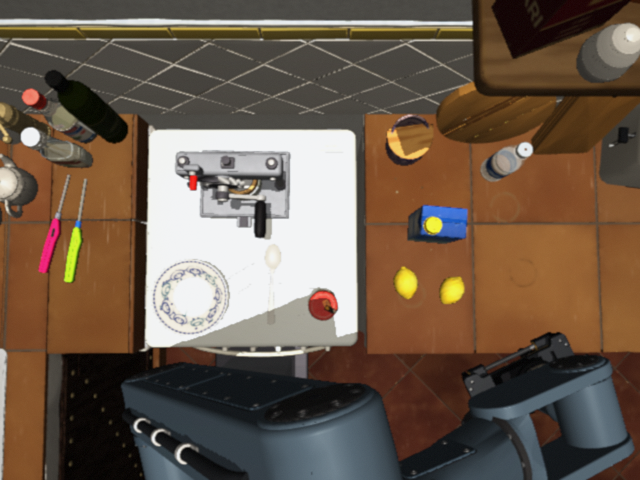

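The overview shows the press near (240,180) in top and (215,290) in scene. I'll enlarge both.

```bash
python3 - <<'E'
from h import *
c=snap("top","t1.png",(165,130,305,250),5.5)
c=snap("scene","s1.png",(150,205,300,385),3.3)
E
```

```text
(no output)
```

View pics/t1.png

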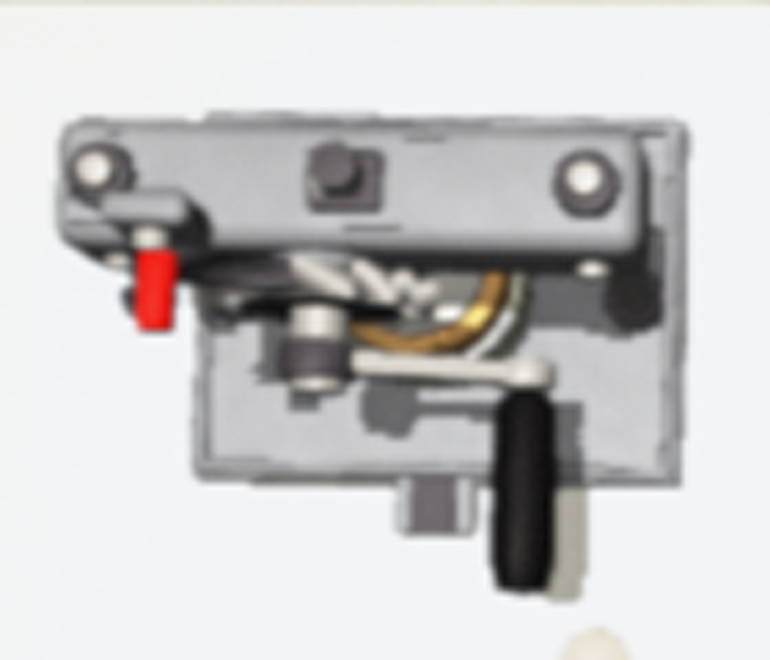

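View pics/s1.png

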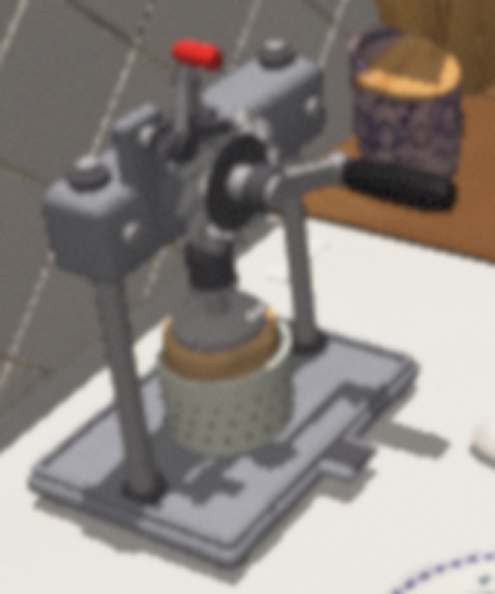

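Top crop: the red tab centre is at crop (156,290) and the knob runs (527,390) to (521,590). The base corners are also visible. In scene, the tab is at (197,54), the knob centre at (400,184), and the base corners at (235,565), (30,485) and (415,375). Now fit the press pose.

```bash
cat >> h.py <<'E'
def W(p,P):
    P=np.atleast_2d(P); c,s=np.cos(p[3]),np.sin(p[3])
    return P@np.array([[c,-s,0],[s,c,0],[0,0,1]]).T+p[:3]
def knob(a,x=-.118): a=3.491-a; return np.array([x,.013+.075*np.cos(a),.210+.075*np.sin(a)])
def tab(l): return np.array([-.053,.061-.05*np.sin(.3-l),.258+.05*np.cos(.3-l)])
E
python3 - <<'E'
from h import *
from scipy.optimize import least_squares
T=capture("top");S=capture("scene")
m=np.array([tab(0),knob(.02,-.103),[-.08,.105,0],[-.08,-.105,0],[.08,-.105,0]])
ut=np.array([[156,290],[524,490],[197,478],[682,484],[688,125]])/5.5+[165,130]
ms=np.array([tab(0),knob(.02,-.103),[-.08,.105,0],[.08,.105,0],[-.08,-.105,0]])
us=np.array([[197,54],[400,184],[235,565],[30,487],[415,378]])/3.3+[150,205]
f=lambda p:np.r_[proj(T,W(p,m))-ut,proj(S,W(p,ms))-us].ravel()
r=least_squares(f,[.6,-.1,0,0],loss="soft_l1");print(r.x,np.degrees(r.x[3]),f(r.x).reshape(-1,2).round(1))
p=r.x;np.save("p.npy",p)
print("tab",W(p,tab(0)),W(p,tab(.7)));print("knob",[W(p,knob(a)).round(4) for a in(.02,-.1,1,2,2.3,2.6)])
print(W(p,[0,0,.18]))
E
```

```text
[ 0.64157383 -0.05330587  0.00322347 -0.01388921] -0.7957930197203 [[ 0.1 -0.1]
 [ 0.3  0.3]
 [ 0.5  1. ]
 [ 0.9  0.9]
 [ 0.7 -0.2]
 [-0.5 -2.1]
 [-0.8 -1.4]
 [-0.7  4.7]
 [-2.2  3.3]
 [ 1.9  0.2]]
tab [[ 0.58922094 -0.00635023  0.30899029]] [[0.58969659 0.02789339 0.30727651]]
knob [array([[ 0.5228, -0.1096,  0.189 ]]), array([[ 0.5228, -0.1062,  0.1806]]), array([[ 0.5229, -0.0983,  0.2586]]), array([[ 0.5238, -0.0327,  0.288 ]]), array([[ 0.5242, -0.0109,  0.2829]]), array([[0.5244, 0.0085, 0.2716]])]
[[ 0.64157383 -0.05330587  0.18322347]]
```

>>> {"api": "jog_arm", "payload": {
  "delta_pos": [
    [0, 0, 6],
    [2, 4, 12],
    [6, 9, 17.7],
    [10, 14, 17.7],
    [14, 20, 17.7],
    [18, 26, 17.7],
    [22, 32, 17.7],
    [25, 38, 17.7],
    [28, 43, 17.7],
    [31, 47, 17.7],
    [33.4, 51, 17.7],
    [33.4, 51, 17.7]
  ],
  "turn": [-5, -10, -15, -20, -25, -25, -25, -25, -25, -25, -25, -25],
  "grip": [1, 1, 1, 1, 1, 1, 1, 1, 1, 1, 1, 1]
}}

```text
time_s: 1.8
position: [0.5904, -0.0573, 0.3994]
tcp_rot: [[1.0, -0.012, 0.0], [-0.012, -1.0, 0.001], [0.0, -0.001, -1.0]]
force: [-0.2, 0.0, 0.0]
opening: 0.002
grasp_force: 0.0
```

```bash
python3 - <<'E'
from h import *
c=snap("wrist","w1.png")
p=np.load("p.npy");print(proj(c,W(p,[tab(0),knob(.02),[-.053,.061,.258],[0,0,.29]])).round(0))
s=read_state();print(s["position"],s["tcp_rot"].round(3),s["joint_positions"].round(0),s["time_s"],s["force"])
E
```

```text
[[245. 246.]
 [368. 277.]
 [238. 231.]
 [311. 168.]]
[ 0.59167026 -0.05495217  0.39918662] [[ 1.    -0.01   0.002]
 [-0.01  -1.     0.003]
 [ 0.002 -0.003 -1.   ]] [-16.  19.  72.   0.  88.  74.] 1.85 [0.83062576 0.27794685 0.44038346]
```

View pics/w1.png

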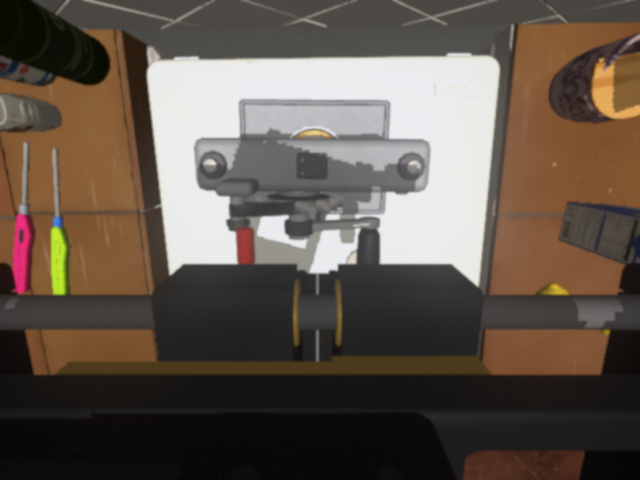

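The wrist picture shows the tab at (245,246) and the knob at column 368, both matching the fit. Next I descend right of the tab and push left.

>>> {"api": "jog_arm", "payload": {
  "delta_pos": [
    [0, 1, -5],
    [0, 2, -10.2],
    [0, 2.5, -10.2],
    [0, 3, -10.2],
    [0, 3.5, -10.2],
    [0, 4, -10.2],
    [0, 4.5, -10.2],
    [0, 5, -10.2],
    [0, 5.5, -10.2],
    [0, 6, -10.2],
    [0, 6.3, -10.2],
    [0, 6.3, -10.2]
  ],
  "turn": [0, 0, 0, 0, 0, 0, 0, 0, 0, 0, 0, 0],
  "grip": [1, 1, 1, 1, 1, 1, 1, 1, 1, 1, 1, 1]
}}

```text
time_s: 3.35
position: [0.589, 0.003, 0.2973]
tcp_rot: [[1.0, -0.015, -0.001], [-0.015, -1.0, 0.001], [-0.001, -0.001, -1.0]]
force: [1.4, -2.2, -0.8]
opening: 0.008
grasp_force: 0.8
```

Pushing with 2.2 N. I'll continue until it stops.

>>> {"api": "jog_arm", "payload": {
  "delta_pos": [
    [0, 0.2, 0],
    [0, 0.4, 0],
    [0, 0.6, 0],
    [0, 0.6, 0]
  ],
  "turn": [0, 0, 0, 0],
  "grip": [1, 1, 1, 1]
}}

```text
time_s: 3.85
position: [0.5891, 0.0087, 0.2975]
tcp_rot: [[1.0, -0.015, -0.001], [-0.015, -1.0, 0.0], [-0.001, -0.0, -1.0]]
force: [1.6, -2.9, -0.4]
opening: 0.007
grasp_force: 1.4
```

```bash
python3 - <<'E'
from h import *
c=snap("scene","s2.png",(170,205,310,325),5)
p=np.load("p.npy");print((proj(c,W(p,[tab(0),tab(.35),tab(.7)]))-[170,205])*5)
E
```

```text
[[196.08358893  71.38914151]
 [162.7641275   84.83254016]
 [131.20523861 115.02225583]]
```

View pics/s2.png

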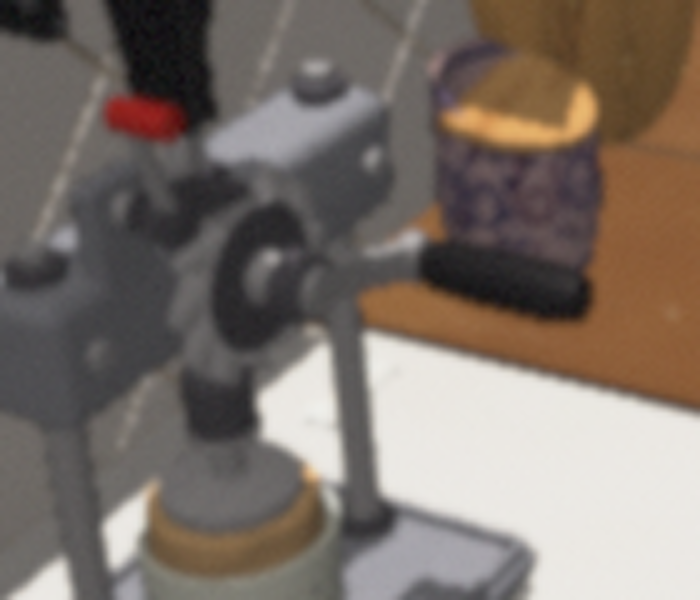

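The tab is at about (145,118), versus roughly (134,125) expected at the stop, so it needs a little more.

>>> {"api": "jog_arm", "payload": {
  "delta_pos": [
    [0, 0.2, 0],
    [0, 0.4, 0],
    [0, 0.4, 0]
  ],
  "turn": [0, 0, 0],
  "grip": [1, 1, 1]
}}

```text
time_s: 4.28
position: [0.5892, 0.0128, 0.2975]
tcp_rot: [[1.0, -0.015, -0.0], [-0.015, -1.0, 0.0], [-0.0, -0.0, -1.0]]
force: [0.4, -2.9, -1.0]
opening: 0.001
grasp_force: 1.6
```

>>> {"api": "jog_arm", "payload": {
  "delta_pos": [
    [0, 0.2, 0],
    [0, 0.4, 0],
    [0, 0.4, 0]
  ],
  "turn": [0, 0, 0],
  "grip": [1, 1, 1]
}}

```text
time_s: 4.65
position: [0.5893, 0.0132, 0.2976]
tcp_rot: [[1.0, -0.016, -0.0], [-0.016, -1.0, -0.007], [-0.0, 0.007, -1.0]]
force: [-0.2, -10.9, -0.1]
opening: 0.008
grasp_force: 5.4
```

The lever is at its stop: 10.9 N, with the motion halted. Now I back off and go over the knob.

>>> {"api": "jog_arm", "payload": {
  "delta_pos": [
    [0, -1, 0],
    [0, -3, 2],
    [-3, -6, 3],
    [-6.8, -10, 2],
    [-6.8, -12.7, -1],
    [-6.8, -12.7, -3],
    [-6.8, -12.7, -3],
    [-6.8, -12.7, -3]
  ],
  "turn": [0, 0, 0, 0, 0, 0, 0, 0],
  "grip": [1, 1, 0.5, 0.3, 0.3, 0.3, 0.3, 0.3]
}}

```text
time_s: 5.65
position: [0.5219, -0.1098, 0.2683]
tcp_rot: [[1.0, -0.015, 0.001], [-0.015, -1.0, 0.001], [0.001, -0.001, -1.0]]
force: [1.2, -0.1, 0.5]
opening: 0.606
grasp_force: 0.0
```

```bash
python3 - <<'E'
from h import *
c=snap("scene","s3.png",(150,180,330,330),4)
p=np.load("p.npy");print((proj(c,W(p,[tab(0),tab(.7),knob(.02)]))-[150,180])*4)
s=read_state();print(s["position"],s["force"],s["opening"])
E
```

```text
[[236.86687114 157.1113132 ]
 [184.96419089 192.01780466]
 [507.73991508 323.77564281]]
[ 0.52210379 -0.10994823  0.26855427] [-1.02926142 -0.17163401  0.50010157] 0.641783434378472
```

View pics/s3.png

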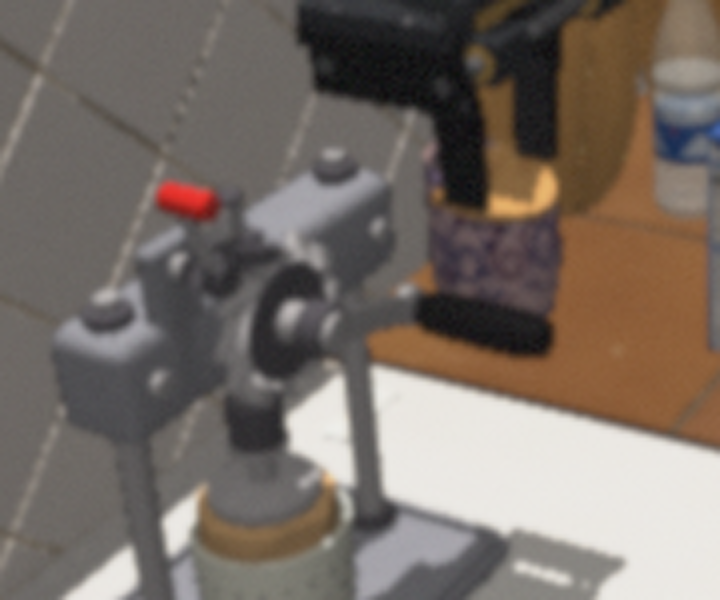

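The tab is at (188,200), i.e. at release, and the fingers are centred over the knob. Descend and pinch.

>>> {"api": "jog_arm", "payload": {
  "delta_pos": [
    [0, 0, -4],
    [0, 0, -7],
    [0, 0, -9.6],
    [0, 0, -9.6],
    [0, 0, -9.6],
    [0, 0, -9.6],
    [0, 0, -9.6],
    [0, 0, -9.6]
  ],
  "turn": [0, 0, 0, 0, 0, 0, 0, 0],
  "grip": [0.3, 0.3, 0.3, 0.3, 1, 1, 1, 1]
}}

```text
time_s: 6.7
position: [0.5215, -0.1105, 0.1721]
tcp_rot: [[1.0, -0.016, 0.001], [-0.016, -1.0, -0.0], [0.001, 0.0, -1.0]]
force: [-0.1, 0.6, -0.3]
opening: 0.333
grasp_force: 0.0
```

```bash
python3 - <<'E'
from h import *
c=snap("scene","s4.png",(150,200,330,335),4)
s=read_state();print(s["position"],s["force"],s["opening"],s["grasp_force"])
p=np.load("p.npy")
k0=knob(.02)
for a in(-.03,-.06,-.1,-.14):print(a,((W(p,knob(a))-W(p,k0))*100).round(2))
E
```

```text
[ 0.52148738 -0.11005216  0.17189458] [ 1.21478868  7.70218808 -0.3330912 ] 0.28626030329756363 4.177968681324273
-0.03 [[ 0.    0.13 -0.35]]
-0.06 [[ 0.    0.22 -0.56]]
-0.1 [[ 0.    0.34 -0.83]]
-0.14 [[ 0.01  0.48 -1.1 ]]
```

View pics/s4.png

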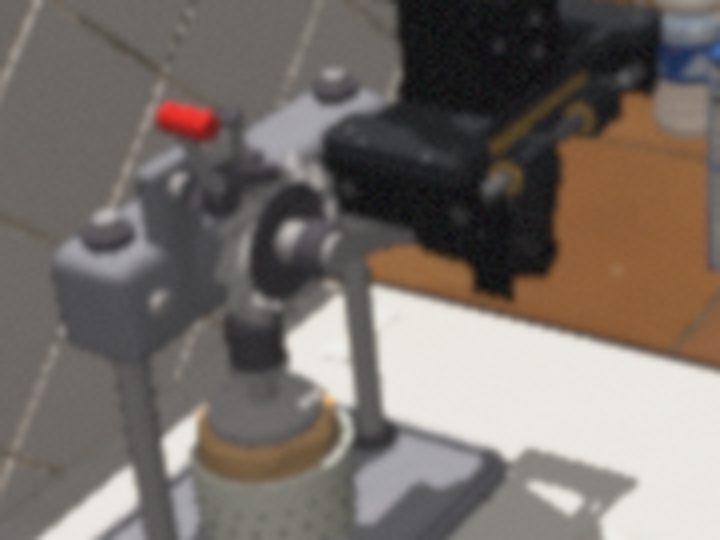

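The fingers are on the knob and closing. I'll let them settle, then start winding on (down).

>>> {"api": "jog_arm", "payload": {
  "delta_pos": [
    [0, 0, 0],
    [0, 0, 0],
    [0, 0, 0]
  ],
  "turn": [0, 0, 0],
  "grip": [1, 1, 1]
}}

```text
time_s: 7.12
position: [0.5215, -0.1097, 0.1717]
tcp_rot: [[1.0, -0.016, 0.0], [-0.016, -1.0, 0.001], [0.0, -0.001, -1.0]]
force: [1.5, 5.7, 2.4]
opening: 0.269
grasp_force: 30.0
```

```bash
python3 - <<'E'
from h import *
s=read_state();print(s["position"],s["force"],s["opening"],s["grasp_force"])
c=capture("scene");cv2.imwrite("base.png",c["color"])
p=np.load("p.npy");print(proj(c,W(p,[[-.035,.03,.243],[-.035,.03,.266],[-.035,.061,.258],knob(.02)])))
E
```

```text
[ 0.52150417 -0.10967935  0.17170227] [1.54342392 5.68956898 2.36071273] 0.2693928558261144 30.0003994256258
[[211.14034906 245.65700374]
 [209.61592746 234.3247359 ]
 [198.96932399 245.54375713]
 [276.93497877 260.9439107 ]]
```

>>> {"api": "jog_arm", "payload": {
  "delta_pos": [
    [0, 0.1, -0.15],
    [0, 0.15, -0.3],
    [0, 0.2, -0.45],
    [0, 0.25, -0.6],
    [0, 0.3, -0.7],
    [0, 0.3, -0.7]
  ],
  "turn": [0, 0, 0, 0, 0, 0],
  "grip": [1, 1, 1, 1, 1, 1]
}}

```text
time_s: 7.92
position: [0.5216, -0.1075, 0.1659]
tcp_rot: [[1.0, -0.015, 0.001], [-0.015, -1.0, -0.001], [0.001, 0.001, -1.0]]
force: [-0.7, 3.6, 10.6]
opening: 0.274
grasp_force: 30.0
```

```bash
cat >> h.py <<'E'
def pdiff(n):
    s=read_state();print(s["time_s"],s["position"].round(4),s["force"].round(1),s["opening"].round(3),s["grasp_force"].round(0))
    c=capture("scene")["color"];cv2.imwrite(n,c)
    b=cv2.imread("base.png");d=cv2.absdiff(c,b).max(2)[222:266:2,190:236:2]
    print("\n".join("".join("%4d"%v for v in r) for r in d))
E
python3 -c 'from h import *;pdiff("a1.png")'
```

```text
Traceback (most recent call last):
  File "h.py", line 18, in pdiff
    s=read_state();print(s["time_s"],s["position"].round(4),s["force"].round(1),s["opening"].round(3),s["grasp_force"].round(0))
                                                                                ^^^^^^^^^^^^^^^^^^
AttributeError: 'float' object has no attribute 'round'
```

```bash
sed -i 's/,s\["opening"\].round(3),s\["grasp_force"\].round(0)//' h.py; python3 -c 'from h import *;pdiff("a1.png")'
```

```text
7.925 [ 0.5216 -0.1075  0.1659] [-0.7  3.6 10.6]
   1   3   2   3   2   3   3   2   1   1   3   1   3   2   2   1   2   1   0   2   1   1   3
   2   2   1   1   2   1   2   2   2   3   1   2   3   1   3   3   1   1   1   1   2   1   1
   1   2   2   1   6   3   1   4   2   3   3   1   2   2   0   2   2   1   2   0   2   3   2
   1   2   4   1   2   3   3   3   1   4   5   2   2   0   2   4   2   1   1   2   1   2   6
   1   5   1   6   1   1   2   1   1  10   2   2   1   1   2   1   5   3   2   0   3  15  44
   1   4   3   4   6   3   3   2  13   1   2   1   2   1   2   2   2   2   1   1  21  58  62
   1   2   2   2   3   2   8   6   0   1   0   1   1   2   2   1   1   3   2   4  40  53  22
   2   1   3   2   3   3  13   3  16   1   3   7  10  15   9   2   4   3   2   1  20  35  26
   2   2   2   2   1   1  14   3   1  14   8  12   9  45  56  18  11  16   8   4   4  23  23
   1   1   1   2   1   2   8  16  16   2   2   6   9  51  63  41  23  17   8  18   7   6  14
   1   1   3   4   4   4   3   2   1   8  13  21  18  10   8  15  27   2   7  28  39  13  12
   3   2   3   6   0   2   1
[... 294 characters left out ...]
3   2  13   4   3   3   3   2   3   2   8  20  15
   1   2   1   3   2   4   2   4   1   2   4   4   3   2   3   3   3   0   1   4   2  11  24
   2   2   2   1   1   2   3   3   8   2   6   9   3   2   4   2   5   5   2   2   3   5  40
   1   1   2   3   2   1   2   4   6   7   3   6  11   2   2   1   3   2   2   3   2   6  27
   2   2   3   2   1   2   3  13  10   6   6   8   4   2   3   1   3   5   1   2   1   4   2
   2   3   2   3   3   2   2   2   1   3   4   1   3   2   2   1   0   2   1   2   2   3   1
   2   4   3   2   1   1   4   2   3   3  12   9   5   2   2   1   3   1   1   2   2   2   2
   1   4   0   3   4   2   1   5   2   7  10   9   1   2   3   3   3   0   2   2   1   2   2
```

>>> {"api": "jog_arm", "payload": {
  "delta_pos": [
    [0, 0.05, -0.12],
    [0, 0.1, -0.24],
    [0, 0.1, -0.24]
  ],
  "turn": [0, 0, 0],
  "grip": [1, 1, 1]
}}

```text
time_s: 8.35
position: [0.5216, -0.1066, 0.1637]
tcp_rot: [[1.0, -0.015, 0.001], [-0.015, -1.0, -0.001], [0.001, 0.001, -1.0]]
force: [-1.7, 4.2, 11.2]
opening: 0.276
grasp_force: 30.0
```

```bash
python3 -c '
from h import *
pdiff("a2.png")
t=[cv2.resize(cv2.imread(f)[215:265,180:245],None,fx=6,fy=6,interpolation=cv2.INTER_CUBIC) for f in("base.png","a1.png","a2.png")]
cv2.imwrite("pics/cmp.png",np.vstack([np.hstack(t[:2]),np.hstack([t[2],t[0]*0])]))'
```

```text
8.35 [ 0.5216 -0.1066  0.1637] [-1.7  4.2 11.2]
   1   0   4   2   3   2   2   3   2   2   2   2   2   1   1   1   2   1   2   1   2   1   1
   1   1   2   2   3   1   1   1   1   2   2   3   3   4   1   2   2   3   1   1   3   0   2
   1   2   3   2   4   2   1   4   5   5   5   1   1   2   2   2   1   1   1   1   3   1   1
   1   2   3   1   2   4   4   4   3   6   6  11   5   6   4   4   3   2   2   1   1   1   7
   2   9   4   3   2   1   3   1   4  12   6  28  39  56  20   0   3   1   1   2   4  13  45
   1   2   1   7   1   3   2  14  29  13  20  54  96 101  49   3   3   3   2   2  22  58  71
   1   1   4   3   3   3  10  25  42  13  24  93 115  71  14   3   2   3   1   4  45  65  43
   1   3   1   2   1   7  25  43  37  12  31  86  81  27   2   0   4   3   1   2  32  48  27
   2   1   1   2   2   4  28  42  29  26  35  39  20   1   6   7  14  18  14   1  14  30  32
   1   3   1   1   2   4  23  32  21  14  11   2  37  26   6  33  34  18  16  20   8  19  28
   1   1   2   2   8   4   5   4   2   5  31  63  78  58  32   3  31   3   8  33  41   7  10
   3   1   4   5   3   2   4 
[... 293 characters left out ...]
7  19  28   7   1   2   3   2   1   1  15  44  23
   3   1   0   5  16   5   2   2   1   2   7  29  18   3   4   3   4   2   3   1   8  30  24
   2   3   2   3   3   2   1   3   7   7   1   1   5   2   4   1   5   2   1   1   1   9  42
   3   1   3   2   1   3   3   2  11   9   1   4  12   2   3   0   3   1   0   0   2   9  45
   1   2   4   2   2   4   1  13  10   9   6  11   1   4   4   2   2   4   2   3   3  11  20
   1   4   3   1   2   5   1   3   2   3   2   1   3   3   1   1   1   3   1   2   2   4   4
   1   0   1   2   1   2   3   5   3   2  12  12   9   7   1   2   3   0   2   3   1   1   1
   0   2   1   2   3   3   1   8   5   1  15  11   1   3   3   3   1   1   2   3   2   1   1
```

View pics/cmp.png

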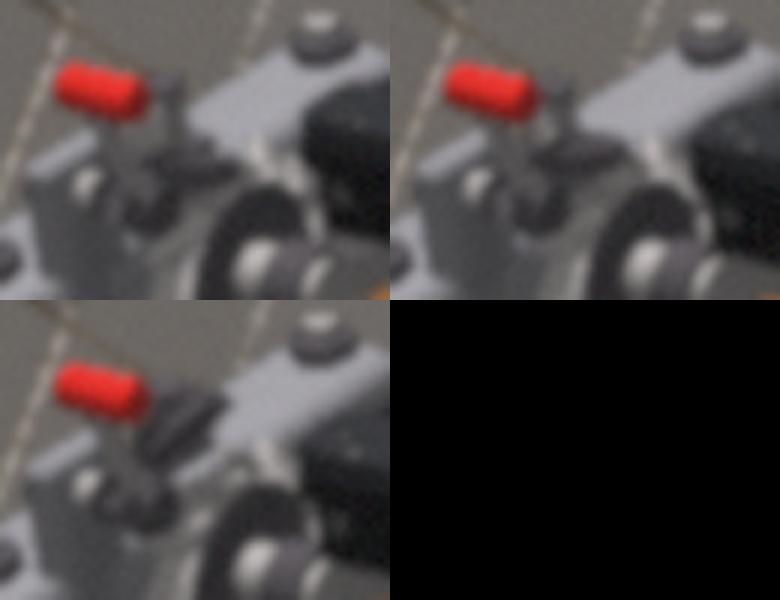

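At bottom left of the comparison the dark pawl has sprung up, to about (185,415) just right of the tab. It is clear after about 0.115 rad. Now compute the arc for easing back.

```bash
cat >> h.py <<'E'
def arc(a0,a1,n):
    p=np.load("p.npy");k=W(p,knob(a0));return [[float(v) for v in ((W(p,knob(a))-k)[0]*100).round(2)] for a in np.linspace(a0,a1,n+1)[1:]]
E
python3 -c '
from h import *
a=-.095
for i in range(4): print(a,arc(a,a+.48,12)); a+=.48'
```

```text
-0.095 [[-0.0, -0.12, 0.27], [-0.0, -0.24, 0.55], [-0.0, -0.34, 0.83], [-0.01, -0.43, 1.12], [-0.01, -0.51, 1.41], [-0.01, -0.57, 1.7], [-0.01, -0.63, 2.0], [-0.01, -0.67, 2.29], [-0.01, -0.7, 2.59], [-0.01, -0.72, 2.89], [-0.01, -0.73, 3.19], [-0.01, -0.72, 3.49]]
0.385 [[0.0, 0.02, 0.3], [0.0, 0.05, 0.6], [0.0, 0.09, 0.9], [0.0, 0.14, 1.19], [0.0, 0.2, 1.48], [0.0, 0.28, 1.77], [0.01, 0.37, 2.06], [0.01, 0.46, 2.34], [0.01, 0.57, 2.62], [0.01, 0.7, 2.9], [0.01, 0.83, 3.17], [0.01, 0.97, 3.43]]
0.865 [[0.0, 0.15, 0.26], [0.0, 0.32, 0.51], [0.01, 0.49, 0.75], [0.01, 0.67, 0.99], [0.01, 0.86, 1.22], [0.01, 1.07, 1.45], [0.02, 1.28, 1.66], [0.02, 1.49, 1.86], [0.02, 1.72, 2.06], [0.03, 1.95, 2.25], [0.03, 2.2, 2.43], [0.03, 2.44, 2.6]]
1.345 [[0.0, 0.25, 0.16], [0.01, 0.52, 0.31], [0.01, 0.78, 0.44], [0.01, 1.05, 0.57], [0.02, 1.33, 0.69], [0.02, 1.61, 0.79], [0.03, 1.9, 0.88], [0.03, 2.19, 0.96], [0.03, 2.48, 1.03], [0.04, 2.77, 1.09], [0.04, 3.07, 1.14], [0.05, 3.37, 1.17]]
```

>>> {"api": "jog_arm", "payload": {
  "delta_pos": [
    [0, -0.12, 0.27],
    [0, -0.24, 0.55],
    [0, -0.34, 0.83],
    [0, -0.43, 1.12],
    [0, -0.51, 1.41],
    [0, -0.57, 1.7],
    [0, -0.63, 2.0],
    [0, -0.67, 2.29],
    [0, -0.7, 2.59],
    [0, -0.72, 2.89],
    [0, -0.73, 3.19],
    [0, -0.72, 3.49]
  ],
  "turn": [0, 0, 0, 0, 0, 0, 0, 0, 0, 0, 0, 0],
  "grip": [1, 1, 1, 1, 1, 1, 1, 1, 1, 1, 1, 1]
}}

```text
time_s: 9.9
position: [0.5214, -0.1131, 0.1974]
tcp_rot: [[1.0, -0.016, 0.0], [-0.016, -1.0, 0.001], [0.0, -0.001, -1.0]]
force: [0.3, 4.8, 3.7]
opening: 0.273
grasp_force: 30.0
```

>>> {"api": "jog_arm", "payload": {
  "delta_pos": [
    [0, 0.07, 0.3],
    [0, 0.15, 0.6],
    [0, 0.19, 0.9],
    [0, 0.24, 1.19],
    [0, 0.3, 1.48],
    [0, 0.38, 1.77],
    [0, 0.47, 2.06],
    [0, 0.56, 2.34],
    [0, 0.67, 2.62],
    [0, 0.8, 2.9],
    [0, 0.93, 3.17],
    [0, 1.07, 3.43]
  ],
  "turn": [0, 0, 0, 0, 0, 0, 0, 0, 0, 0, 0, 0],
  "grip": [1, 1, 1, 1, 1, 1, 1, 1, 1, 1, 1, 1]
}}

```text
time_s: 11.4
position: [0.5215, -0.1033, 0.2317]
tcp_rot: [[1.0, -0.015, 0.0], [-0.015, -1.0, -0.001], [0.0, 0.001, -1.0]]
force: [-0.2, -2.8, 2.4]
opening: 0.275
grasp_force: 30.0
```

>>> {"api": "jog_arm", "payload": {
  "delta_pos": [
    [0, 0.15, 0.26],
    [0, 0.32, 0.51],
    [0, 0.49, 0.75],
    [0, 0.67, 0.99],
    [0, 0.86, 1.22],
    [0, 1.07, 1.45],
    [0, 1.28, 1.66],
    [0, 1.49, 1.86],
    [0, 1.72, 2.06],
    [0, 1.95, 2.25],
    [0, 2.2, 2.43],
    [0, 2.44, 2.6]
  ],
  "turn": [0, 0, 0, 0, 0, 0, 0, 0, 0, 0, 0, 0],
  "grip": [1, 1, 1, 1, 1, 1, 1, 1, 1, 1, 1, 1]
}}

```text
time_s: 12.9
position: [0.5219, -0.0788, 0.2576]
tcp_rot: [[1.0, -0.015, 0.001], [-0.015, -1.0, -0.001], [0.001, 0.001, -1.0]]
force: [2.2, -5.3, 3.0]
opening: 0.277
grasp_force: 30.0
```

>>> {"api": "jog_arm", "payload": {
  "delta_pos": [
    [0, 0.25, 0.2],
    [0, 0.52, 0.39],
    [0, 0.78, 0.54],
    [0, 1.05, 0.67],
    [0, 1.33, 0.79],
    [0, 1.61, 0.89],
    [0, 1.9, 0.98],
    [0, 2.19, 1.06],
    [0, 2.48, 1.13],
    [0, 2.77, 1.19],
    [0, 3.07, 1.24],
    [0, 3.37, 1.27]
  ],
  "turn": [0, 0, 0, 0, 0, 0, 0, 0, 0, 0, 0, 0],
  "grip": [1, 1, 1, 1, 1, 1, 1, 1, 1, 1, 1, 1]
}}

```text
time_s: 14.4
position: [0.5226, -0.044, 0.2696]
tcp_rot: [[1.0, -0.016, 0.003], [-0.016, -1.0, 0.002], [0.003, -0.002, -1.0]]
force: [6.0, -2.5, -0.2]
opening: 0.27
grasp_force: 30.0
```

```bash
python3 -c '
from h import *
p=np.load("p.npy");s=read_state();q=s["position"]-[0,0,-.0173];c=W(p,[-.118,.013,.21])[0];v=(q-c)[1:];r=np.hypot(*v);a=3.491-np.arctan2(v[1],v[0]);F=s["force"][1:];print(r,a,"tang",F@[v[1]/r,-v[0]/r],"rad",F@v/r)
print(arc(1.825,2.065,12));print(arc(2.065,2.305,12));print(arc(2.305,2.605,15))'
```

```text
0.07390922382434939 1.8485151155883783 tang -2.4879017654307534 rad -0.03607142698493641
[[0.0, 0.15, 0.01], [0.0, 0.3, 0.02], [0.01, 0.45, 0.03], [0.01, 0.6, 0.03], [0.01, 0.75, 0.03], [0.01, 0.9, 0.03], [0.01, 1.05, 0.03], [0.02, 1.2, 0.02], [0.02, 1.35, 0.01], [0.02, 1.5, -0.01], [0.02, 1.65, -0.02], [0.02, 1.79, -0.04]]
[[0.0, 0.15, -0.02], [0.0, 0.3, -0.05], [0.01, 0.44, -0.08], [0.01, 0.59, -0.11], [0.01, 0.74, -0.15], [0.01, 0.88, -0.18], [0.01, 1.02, -0.22], [0.02, 1.17, -0.27], [0.02, 1.31, -0.31], [0.02, 1.45, -0.36], [0.02, 1.59, -0.42], [0.02, 1.73, -0.47]]
[[0.0, 0.14, -0.06], [0.0, 0.28, -0.12], [0.01, 0.41, -0.18], [0.01, 0.55, -0.25], [0.01, 0.68, -0.32], [0.01, 0.81, -0.39], [0.01, 0.94, -0.46], [0.01, 1.07, -0.54], [0.02, 1.2, -0.62], [0.02, 1.32, -0.7], [0.02, 1.45, -0.78], [0.02, 1.57, -0.87], [0.02, 1.69, -0.96], [0.03, 1.81, -1.05], [0.03, 1.93, -1.14]]
```

>>> {"api": "jog_arm", "payload": {
  "delta_pos": [
    [0.03, 0.15, 0.01],
    [0.05, 0.3, 0.02],
    [0.08, 0.45, 0.03],
    [0.1, 0.6, 0.03],
    [0.1, 0.75, 0.03],
    [0.1, 0.9, 0.03],
    [0.1, 1.05, 0.03]
  ],
  "turn": [0, 0, 0, 0, 0, 0, 0],
  "grip": [1, 1, 1, 1, 1, 1, 1]
}}

```text
time_s: 15.28
position: [0.5228, -0.0339, 0.2699]
tcp_rot: [[1.0, -0.016, 0.001], [-0.016, -1.0, 0.001], [0.001, -0.001, -1.0]]
force: [5.3, -2.2, -2.6]
opening: 0.271
grasp_force: 30.0
```

>>> {"api": "jog_arm", "payload": {
  "delta_pos": [
    [0, 0.1, -0.02],
    [0, 0.2, -0.04],
    [0, 0.3, -0.05],
    [0, 0.4, -0.06]
  ],
  "turn": [0, 0, 0, 0],
  "grip": [1, 1, 1, 1]
}}

```text
time_s: 15.78
position: [0.5228, -0.0299, 0.2695]
tcp_rot: [[1.0, -0.016, 0.001], [-0.016, -1.0, 0.001], [0.001, -0.001, -1.0]]
force: [4.8, -2.4, -0.3]
opening: 0.273
grasp_force: 30.0
```

>>> {"api": "jog_arm", "payload": {
  "delta_pos": [
    [0, 0.1, -0.01],
    [0, 0.2, -0.02],
    [0, 0.3, -0.04],
    [0, 0.4, -0.06]
  ],
  "turn": [0, 0, 0, 0],
  "grip": [1, 1, 1, 1]
}}

```text
time_s: 16.27
position: [0.5229, -0.0259, 0.2689]
tcp_rot: [[1.0, -0.016, 0.001], [-0.016, -1.0, 0.001], [0.001, -0.001, -1.0]]
force: [5.6, -2.7, -0.1]
opening: 0.27
grasp_force: 30.0
```

>>> {"api": "jog_arm", "payload": {
  "delta_pos": [
    [0, 0.1, -0.02],
    [0, 0.2, -0.04],
    [0, 0.3, -0.06],
    [0, 0.4, -0.08]
  ],
  "turn": [0, 0, 0, 0],
  "grip": [1, 1, 1, 1]
}}

```text
time_s: 16.77
position: [0.523, -0.022, 0.2682]
tcp_rot: [[1.0, -0.016, 0.001], [-0.016, -1.0, 0.001], [0.001, -0.001, -1.0]]
force: [5.7, -2.3, -0.5]
opening: 0.271
grasp_force: 30.0
```

>>> {"api": "jog_arm", "payload": {
  "delta_pos": [
    [0, 0.1, -0.02],
    [0, 0.2, -0.05],
    [0, 0.3, -0.07],
    [0, 0.4, -0.1]
  ],
  "turn": [0, 0, 0, 0],
  "grip": [1, 1, 1, 1]
}}

```text
time_s: 17.27
position: [0.523, -0.0192, 0.2675]
tcp_rot: [[1.0, -0.015, 0.002], [-0.015, -1.0, -0.002], [0.002, 0.002, -1.0]]
force: [3.3, -6.2, 2.1]
opening: 0.273
grasp_force: 30.0
```

>>> {"api": "jog_arm", "payload": {
  "delta_pos": [
    [0, 0, 0],
    [0, 0, 0]
  ],
  "turn": [0, 0],
  "grip": [1, 1]
}}

```text
time_s: 17.52
position: [0.523, -0.0192, 0.2675]
tcp_rot: [[1.0, -0.015, 0.002], [-0.015, -1.0, -0.002], [0.002, 0.002, -1.0]]
force: [4.3, -4.8, 1.0]
opening: 0.271
grasp_force: 30.0
```

>>> {"api": "jog_arm", "payload": {
  "delta_pos": [
    [0, 0.05, -0.01],
    [0, 0.05, -0.01]
  ],
  "turn": [0, 0],
  "grip": [1, 1]
}}

```text
time_s: 17.77
position: [0.523, -0.0191, 0.2675]
tcp_rot: [[1.0, -0.015, 0.002], [-0.015, -1.0, -0.003], [0.002, 0.003, -1.0]]
force: [3.3, -6.1, 1.3]
opening: 0.273
grasp_force: 30.0
```

The stop is confirmed: the position is fixed and the force rises. I relax the push, open and lift away.

>>> {"api": "jog_arm", "payload": {
  "delta_pos": [
    [0, -0.08, 0],
    [0, -0.15, 0],
    [0, -0.15, 0],
    [0, -0.15, 0],
    [0, -0.15, 0],
    [0, -0.15, 0],
    [0, -0.15, 2],
    [0, -0.15, 5],
    [0, -0.15, 9],
    [-2, -2, 12],
    [-4, -4, 12],
    [-4, -4, 12]
  ],
  "turn": [0, 0, 0, 0, 0, 0, 0, 0, 0, 0, 0, 0],
  "grip": [1, 1, 0.3, 0.3, 0.3, 0.3, 0.3, 0.3, 0.3, 0.3, 0.3, 0.3]
}}

```text
time_s: 19.27
position: [0.4813, -0.0582, 0.3876]
tcp_rot: [[1.0, -0.018, 0.0], [-0.018, -1.0, 0.0], [0.0, -0.0, -1.0]]
force: [0.5, 0.3, 0.1]
opening: 0.698
grasp_force: 0.0
```

```bash
python3 - <<'E'
from h import *
c=snap("scene","s5.png",(150,180,330,330),4)
p=np.load("p.npy");print((proj(c,W(p,[tab(.7),knob(2.1),knob(2.19)]))-[150,180])*4)
s=read_state();print(s["position"],s["force"],s["opening"],s["time_s"])
E
```

```text
[[184.96419089 192.01780466]
 [393.72563942 212.77990864]
 [385.27511052 222.14894589]]
[ 0.4819336  -0.05775072  0.38726553] [-0.36956863 -0.67713969 -0.53769484] 0.7047664184780247 19.325
```

View pics/s5.png

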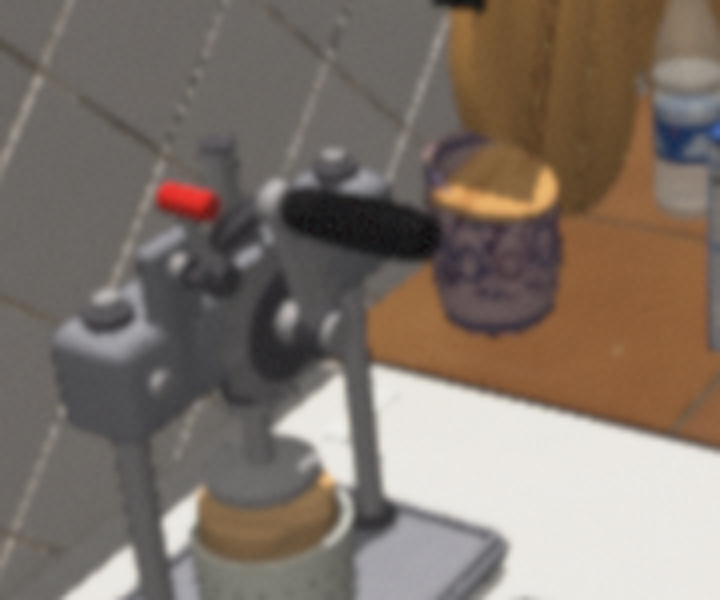

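The picture shows the knob up left (285–440, 200–250), the lever still at release (188,200), the plunger raised off the follower, and the gripper clear.

```bash
python3 -c 'from rig import *;print(hand_in())'
```

```text
the job is handed in; nothing more can be done
None
```

The job is handed in: the lever is at release, the pawl sprung clear after winding on about 0.115 rad, and the crank was eased back, held throughout, until the barrel met its stop at about 2.19 rad with roughly 6 N at the knob; the gripper ended clear, and nothing else was touched.

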